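# Lock the sample chamber with its pin spanner

### The job

Lock the sample chamber: pick the pin spanner that fits, put both of its prongs fully down into the two holes of the chamber's lock ring, and only then turn the ring with it clockwise (seen from above) until the ring's lug is fully home against the stop. Turn the ring with the spanner only, never with the gripper. Then lay the spanner, prongs down, wholly inside the steel tray, let go of it, and leave the other loose things where they are.

Things in the scene. Friction and masses are not known exactly. Their poses are not given: they have to be found in the camera images.
- spanner: Pin spanner that fits. Steel head bar 20 x 80 mm with two round 10 mm prongs pointing down, 60 mm apart, and a handle from its middle: a T from above. Lies level on prongs and a tail foot. Origin midway between the prong tips; z up, y along the prongs, handle along -x to -120 mm. Bars 20 mm wide, z 12 to 24. Black grip block on the handle: x -75 to -5, 18 wide in y, up to z 63 mm.
- spanner_prong_a (a point): centre of the tip of the spanner's prong on its +y side (spanner frame 0, 30, 0 mm)
- spanner_prong_b (a point): centre of the tip of the spanner's prong on its -y side (spanner frame 0, -30, 0 mm)
- spanner_tail (a point): underside of the spanner's tail foot (spanner frame -112, 0, 0 mm)
- spanner_grip (a point): point on the spanner's grip block where it can be gripped, above the centre of mass (spanner frame -40, 0, 48 mm); 15 mm below the block's top. Mass of the spanner about 0.3 kg (hidden, 0.8 to 1.3 times)
- small_spanner: Smaller spanner, does not fit; bystander. Steel head bar 20 x 54 mm with two round 10 mm prongs pointing down, 36 mm apart, and a handle from its middle: a T from above. Lies level on prongs and a tail foot. Origin midway between the prong tips; z up, y along the prongs, handle along -x to -120 mm. Bars 20 mm wide, z 12 to 24. Black grip block on the handle: x -75 to -5, 18 wide in y, up to z 63 mm.
- chamber: Sample chamber fixed to the bench: 130 mm square base, round steel body with a 132 mm flange (top at 70 mm) carrying the lock ring (flat top at 90 mm). Two brass ports reach sideways to 80 mm from the axis, below the flange. Origin on the ring's axis at bench height, z up. Stop block on the flange, 59 mm from the axis, top at 88 mm, at -0.72 rad (clockwise) from the chamber's x axis.
- lock_ring (a joint): turning angle of the lock ring: 0 fully open, grows CLOCKWISE seen from above, 1.1 rad at the end stop (locked, lug against the stop block). It starts somewhere between 0 and 0.45. It turns about the vertical axis through the chamber's origin against a steady friction of about 0.3 N m and stays where it is left.
- ring_center (a point): centre of the lock ring's top face, on its axis, 90 mm above the bench. The ring is 100 mm in diameter and 20 mm thick, aluminium, with a 29 mm wide, 14 mm deep window recess in its middle, a lug on its rim and the two spanner holes. This frame turns with the ring: its x axis points to the lug, its y axis to hole_a.
- hole_a (a point): centre of the mouth of one spanner hole in the ring's top face, 30 mm from the ring's axis: round, upright, 14 mm in diameter, 14 mm deep with a 1 mm chamfer. The prongs (10 mm) go in 12 mm, until the spanner's bar rests on the ring. Either prong may go in either hole.
- hole_b (a point): centre of the mouth of the other, identical hole, opposite hole_a, 60 mm from it
- ring_lug (a point): outer end of the lug on the ring's rim, 63.5 mm from the axis; it meets the stop block when the ring is locked
- tray: open steel tray fixed on the bench, 240 mm along its x, 160 mm along its y, rim 18 mm high, walls and floor 4 mm thick. Origin at the centre of its underside; inner floor at z = 4 mm.
- dishes: stack of three round dishes, 92 mm across, 41 mm high, loose; origin under its centre. A bystander.
- jar: amber jar, 60 mm across, 110 mm high, loose; origin under its centre. A bystander.
- beaker: white open beaker, 70 mm across the mouth, 90 mm high, loose; origin under its centre. A bystander.
Not all that is in view belongs to the job. What is shaped like the spanner but green or red is not meant.

How it is judged:
On the way, in this order (a step that is already met when the one before it is completed fails the run):
1. both prongs at least 7 mm deep in the ring's holes, the ring not yet turned by more than about 0.2 rad (((horizontal distance between spanner_prong_a and hole_a below 0.006 m and z of spanner_prong_a in the frame of hole_a below -0.007 m and horizontal distance between spanner_prong_b and hole_b below 0.006 m and z of spanner_prong_b in the frame of hole_b below -0.007 m) or (horizontal distance between spanner_prong_a and hole_b below 0.006 m and z of spanner_prong_a in the frame of hole_b below -0.007 m and horizontal distance between spanner_prong_b and hole_a below 0.006 m and z of spanner_prong_b in the frame of hole_a below -0.007 m)) and distance of hole_a from where it was at the start of the episode below 0.006 m), for 0.2 s.
2. ring turned to the stop (over 1.03 rad) with both prongs still in the holes (value of joint lock_ring above 1.03 rad and ((horizontal distance between spanner_prong_a and hole_a below 0.007 m and z of spanner_prong_a in the frame of hole_a below -0.004 m and horizontal distance between spanner_prong_b and hole_b below 0.007 m and z of spanner_prong_b in the frame of hole_b below -0.004 m) or (horizontal distance between spanner_prong_a and hole_b below 0.007 m and z of spanner_prong_a in the frame of hole_b below -0.004 m and horizontal distance between spanner_prong_b and hole_a below 0.007 m and z of spanner_prong_b in the frame of hole_a below -0.004 m))), for 0.1 s.
At the end, for the whole second after the job is handed in: The lock ring is at its stop (joint over 1.02 of 1.1 rad); the spanner lies still in the steel tray, prongs down and level within 0.12 rad, both prong tips and its tail foot inside the rim and within 6 mm of the tray's floor (value of joint lock_ring above 1.02 rad and angle between spanner's own z axis and vertical below 0.12 rad and x of spanner_prong_a in the frame of tray between -0.116 and 0.116 m and y of spanner_prong_a in the frame of tray between -0.076 and 0.076 m and z of each of spanner_prong_a, spanner_prong_b, spanner_tail in the frame of tray below 0.01 m and x of spanner_prong_b in the frame of tray between -0.116 and 0.116 m and y of spanner_prong_b in the frame of tray between -0.076 and 0.076 m and x of spanner_tail in the frame of tray between -0.116 and 0.116 m and y of spanner_tail in the frame of tray between -0.076 and 0.076 m and linear speed of spanner below 0.02 m/s); the robot touches nothing.
It fails at once if the ring turns (over 0.3 rad/s) without both prongs at least 3 mm deep in its holes (velocity of joint lock_ring above 0.3 rad/s and not ((horizontal distance between spanner_prong_a and hole_a below 0.009 m and z of spanner_prong_a in the frame of hole_a below -0.003 m and horizontal distance between spanner_prong_b and hole_b below 0.009 m and z of spanner_prong_b in the frame of hole_b below -0.003 m) or (horizontal distance between spanner_prong_a and hole_b below 0.009 m and z of spanner_prong_a in the frame of hole_b below -0.003 m and horizontal distance between spanner_prong_b and hole_a below 0.009 m and z of spanner_prong_b in the frame of hole_a below -0.003 m))).
It fails at once if the gripper or arm pushes on the lock ring (over 2 N) (contact force between any of the fingers, the arm and lock_ring above 2 N).
It fails at once if a loose bystander is moved by more than 40 mm or tipped over (distance of any of small_spanner, dishes, jar, beaker from where it was at the start of the episode above 0.04 m or angle between any of small_spanner, dishes, jar, beaker's own z axis and vertical above 0.5 rad).
It also fails if it takes over 54 s, if anything falls off the work surface, if the arm or the gripper's body presses on something with over 40 N, if the wrist force passes 120 N, or if a joint passes its speed limit or range.

### The arm

A 6-joint arm with a two-finger parallel gripper is mounted at the origin on the work surface. World frame = base frame: x ahead of the robot, y to its left, z up, the work surface at z = 0. Lengths are in m, angles in rad, forces in N, time in s.
With the tool pointing down it reaches from about 0.3 to 0.775 m from the base axis. Payload 14.6 kg.
Tool frame: the origin (TCP) lies at the very end of the fingers, on their centre line; the grasp point (between the pads) lies 19 mm behind it; y points along the fingers, z is the direction in which the jaws open and shut, and the axes are right-handed (so a half turn about y gives the same grasp; the last joint's range is limited). The gripper opens to 94 mm and grips with 3 to 60 N. Pads are 16 mm wide; open, the fingers measure 119 mm over their backs; the gripper's body (75 mm by 177 mm) begins 78 mm behind the grasp point.
Start: joints at [-1.319, 0.3, 1.521, -0, 1.321, -0.067], TCP at [0.172, -0.522, 0.205] pointing down, gripper open.
Joint ranges: [-3.03, 3.03], [-0.79, 2.21], [0.23, 2.52], [-1.04, 4.18], [0, 3.07], [-2.55, 2.55]. Speed limits (rad/s): [2.22, 2.22, 2.57, 3.14, 3.14, 3.14].

### API

Orientations are given as [roll, pitch, yaw] about the fixed x, y, z axes, in that order (R = Rz(yaw) Ry(pitch) Rx(roll)).
In Python, from station import get_obs, camera, hand_in, masks_of gives the robot as it stands.
- The arm moves only by the shell command python3 -m jog 'ROWS' [FORCE]. ROWS is text: rows parted by semicolons, each of 7 numbers parted by spaces: the shift along the world's x, y, z in mm, then the turn, a rotation vector about the world's x, y, z in degrees, then the closure, from 0 (fully open) to 1 (shut). A call has 1 to 10 rows; each row is the pose to reach, as a shift and turn from the pose measured when the call began; what a row does not reach only later rows make up. A row lasts 1/12 s, in which the tool goes at most 41.7 mm and 7.16 degrees, less where a joint would pass 70% of its speed; a pose out of reach is approached as far as the arm can. A call with a gripper value outside its range is refused whole. The fingers move at their own pace and stop on an object; FORCE is the grip in N (left out, the last holds). Time passes only in rows, so rows that repeat a pose let the fingers close. It gives the time, the measured TCP pose, the force and the opening at its end, in the units of the state.
- get_obs(): the state, without advancing time (a new reading comes with each control period).
- camera(name): name is "scene" or "top"; returns a dict with "img" (480x640x3 uint8, red, green, blue), "range_z" (480x640 float32, m along the optical axis (not along the pixel's ray), 0 where there is no reading), "fx", "fy", "cx", "cy" (pixels), "rvec" (rotation vector, rad) and "tvec" (3), from world to camera coordinates, as OpenCV has them. Camera axes: x right, y down, z forward; pixel columns grow to the right and rows downward; lengths in m; the calibration is good to about 2 mm. A picture is of the moment at which its call begins.
- hand_in(): hands the job in, once; it reports no verdict.
Trained networks look in the newest picture that a camera, given by its name, has taken for a name from the list of things; names that differ only in an ending like _2 or _b are one class to them, and where a whole thing is asked for, a point or a joint stands for the part that bears it (a point fixed in the world has none). Each returns a list of dicts, best first, with "conf" (0 to 1); they miss things now and then, are a little off and sometimes report something else, mostly with a low value. They report only what shows in the picture. A call takes as long as a camera call. They do not tell look-alikes from the thing itself.
- masks_of(thing, camera): "mask" (480x640 bool, what is visible of it) and "extent" ([left, top, right, bottom] in pixels, round what is visible of it).
The state is a dict: "time_s": time; "qpos": joint angles; "joint_vel": joint speeds; "tau": joint torques, N m; "ee_pos": TCP position; "eef_rot": TCP orientation; "force": force on the tool from outside, world axes, zero at the start; "moment": the same for the moment, N m; "grip_width": finger opening in m.
Only numpy, scipy, OpenCV 4.12 (cv2) and the standard library are available. Lean on these libraries where they do the work, as an engineer would, in place of code of your own. Each camera call takes 0.05 s, during which the arm holds its last target.

## Working session

There is one attempt and no reset: what is moved stays moved. The work goes in short steps, Python scripts to look and compute and a shell command to move; the robot and the scene stay as the last step left them, time stands still between calls to the robot, and variables do not carry over. Pictures are saved under pics/ and viewed, and the job is handed in when it is done.

```bash
ls; mkdir -p pics; python3 - <<'E'
from station import get_obs,camera
import cv2
o=get_obs();print(o)
for n in("scene","top"):
    c=camera(n);cv2.imwrite(f"pics/{n}0.png",c["img"][:,:,::-1]);print(n,c["fx"],c["fy"],c["cx"],c["cy"],c["rvec"],c["tvec"])
E
```

```text
pics
{'time_s': 0.0, 'qpos': array([-1.31857829e+00,  3.00517342e-01,  1.52157786e+00, -6.52364471e-06,
        1.32074126e+00, -6.66163839e-02]), 'joint_vel': array([ 8.09396117e-05, -2.55276617e-04, -3.33416228e-04,  1.71914279e-03,
        1.10544442e-03,  1.47975379e-03]), 'tau': array([ 4.41792190e-04, -5.31808448e+01, -3.52732301e+01,  7.09131989e-02,
        2.44293694e-02, -1.08625734e-04]), 'ee_pos': array([ 0.17232151, -0.52201931,  0.20486234]), 'eef_rot': array([-1.57203780e+00,  7.64925029e-05, -2.82275666e+00]), 'force': array([ 0.35616735, -0.77985677, -0.30419126]), 'moment': array([ 0.0399337 , -0.04574081,  0.03702904]), 'grip_width': 0.09389470450365488}
scene 479.83396310258104 479.83396310258104 311.83907985213636 235.63490791244018 [ 2.28548864  0.74707118 -0.30497091] [-0.53226468 -0.11542416  1.42472153]
top 525.8601913396866 525.8601913396866 327.1505349991168 236.08088488682287 [ 2.1593855  -2.17023811  0.0838686 ] [0.14519232 0.58701128 1.33646993]
```

View pics/top0.png

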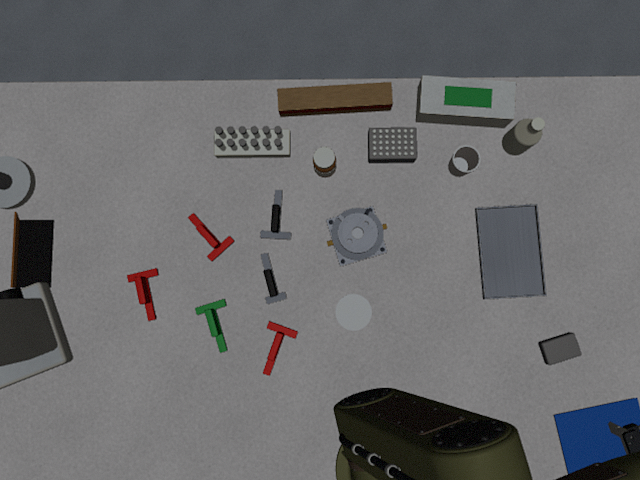

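View pics/scene0.png

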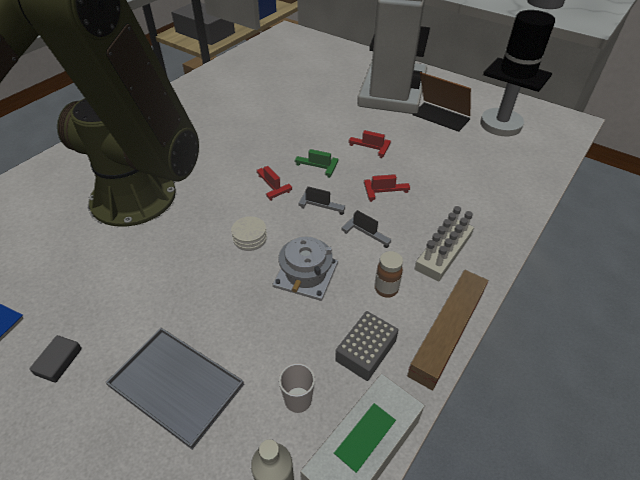

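The top view shows two steel spanners. The one with its bar at about (276,236), some 30 px wide, is the 80 mm one. The other, at (275,297), about 22 px, is the small one. The chamber is at (357,235) and the tray at (510,250). Next I measure these.

```bash
cat > h.py <<'E'
import numpy as np,cv2
from station import get_obs,camera,masks_of
def world(c):
    R,_=cv2.Rodrigues(np.array(c["rvec"]));t=np.array(c["tvec"]).ravel()
    v,u=np.mgrid[0:480,0:640];z=c["range_z"]
    P=np.stack([(u-c["cx"])/c["fx"]*z,(v-c["cy"])/c["fy"]*z,z],-1)
    W=(P-t)@R; W[z==0]=np.nan
    return W
def ray(c,u,v,h):
    R,_=cv2.Rodrigues(np.array(c["rvec"]));t=np.array(c["tvec"]).ravel()
    d=R.T@np.array([(u-c["cx"])/c["fx"],(v-c["cy"])/c["fy"],1]);o=-R.T@t
    return o+d*(h-o[2])/d[2]
def proj(c,P):
    K=np.array([[c["fx"],0,c["cx"]],[0,c["fy"],c["cy"]],[0,0,1]])
    return cv2.projectPoints(np.atleast_2d(np.asarray(P,float)),np.array(c["rvec"]),np.array(c["tvec"]),K,None)[0][:,0]
E
python3 - <<'E'
from h import *
for n in("top","scene"):
    c=camera(n);W=world(c)
    for th in("spanner","small_spanner","chamber","lock_ring","ring_lug","hole_a","tray","dishes","jar","beaker"):
        for m in masks_of(th,n)[:4]:
            P=W[m["mask"]];P=P[~np.isnan(P[:,0])]
            if len(P)==0: print(n,th,m["conf"],"nodepth");continue
            print(n,th,round(m["conf"],2),np.round(m["extent"]),len(P),"med",np.round(np.median(P,0),3),"min",np.round(np.percentile(P,2,0),3),"max",np.round(np.percentile(P,98,0),3))
    v=[ (slice(190,280),slice(300,420))] if n=="top" else [(slice(220,310),slice(250,360))]
    cv2.imwrite(f"pics/{n}_crop.png",cv2.resize(c["img"][v[0]][:,:,::-1],None,fx=6,fy=6,interpolation=cv2.INTER_CUBIC))
E
```

```text
top spanner 0.83 [196. 300. 230. 355.] 709 med [0.38  0.428 0.027] min [0.297 0.406 0.   ] max [0.421 0.476 0.067]
top spanner 0.76 [192. 215. 232. 264.] 603 med [0.577 0.44  0.026] min [0.531 0.394 0.01 ] max [0.641 0.497 0.067]
top spanner 0.7 [262. 188. 291. 242.] 609 med [0.616 0.272 0.027] min [0.583 0.242 0.017] max [0.708 0.313 0.067]
top spanner 0.69 [259. 321. 302. 377.] 646 med [0.325 0.272 0.026] min [ 0.241  0.226 -0.001] max [0.363 0.303 0.067]
top small_spanner 0.95 [258. 254. 286. 306.] 527 med [0.464 0.286 0.027] min [0.418 0.252 0.016] max [0.54  0.31  0.067]
top small_spanner 0.53 [338. 215. 379. 255.] 1217 med [0.589 0.067 0.09 ] min [0.545 0.023 0.073] max [0.632 0.109 0.095]
top chamber 0.66 [330. 204. 386. 266.] 2582 med [0.585 0.068 0.075] min [ 0.525 -0.003  0.007] max [0.652 0.135 0.095]
top lock_ring 0.58 [337. 215. 382. 253.] 1332 med [0.591 0.067 0.089] min [0.545 0.02  0.07 ] max [0.635 0.112 0.095]
top ring_lug 0.8 [338. 213. 379. 253.] 1256 med [0.59  0.067 0.09 ] min [0.545 0.022 0.074] max [0.634 0.109 0.095]
top ring_lug 0.56 [260. 188. 294. 239.] 60
[... 2432 characters left out ...]
scene tray 0.4 [344. 210. 391. 246.] 693 med [0.641 0.267 0.028] min [0.585 0.238 0.002] max [0.712 0.282 0.065]
scene dishes 0.84 [232. 220. 267. 250.] 1002 med [0.405 0.065 0.04 ] min [0.355 0.031 0.003] max [0.439 0.115 0.045]
scene dishes 0.4 [284. 234. 333. 272.] 1295 med [0.596 0.063 0.09 ] min [0.543 0.017 0.068] max [0.64  0.129 0.094]
scene jar 0.66 [299. 187. 346. 215.] 648 med [0.478 0.283 0.028] min [ 0.424  0.252 -0.001] max [0.544 0.336 0.066]
scene jar 0.61 [375. 250. 405. 299.] 1075 med [0.785 0.129 0.08 ] min [0.753 0.117 0.   ] max [0.808 0.182 0.113]
scene beaker 0.7 [280. 363. 316. 412.] 1434 med [ 0.773 -0.203  0.055] min [ 0.746 -0.241  0.001] max [ 0.81  -0.177  0.092]
```

View pics/top_crop.png

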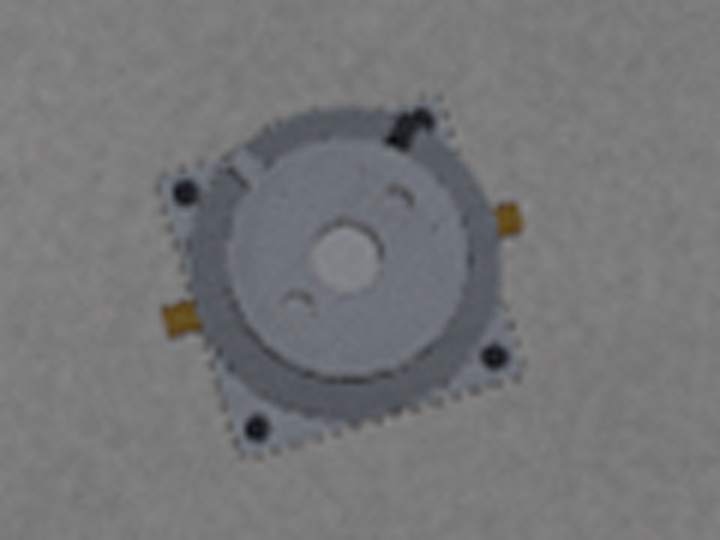

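View pics/scene_crop.png

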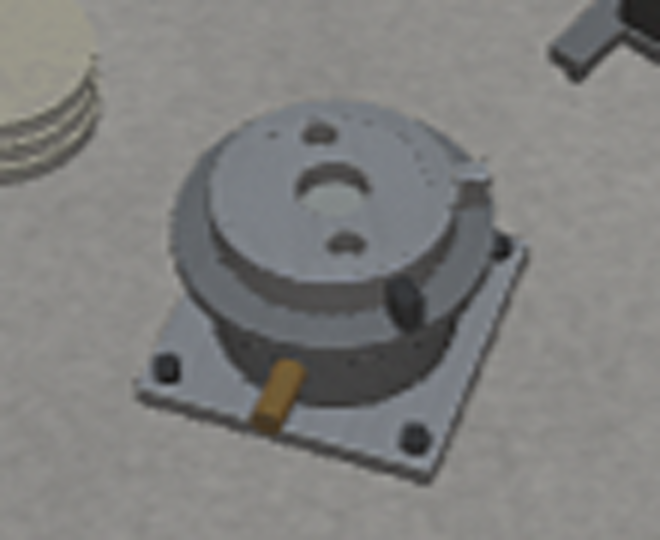

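```bash
python3 - <<'E'
from h import *
import pickle
D={}
for n in("top","scene"):
    fs=[camera(n) for _ in range(8)]
    c=dict(fs[0]);Z=np.stack([f["range_z"] for f in fs]);Z[Z==0]=np.nan
    print(n,"noise",np.nanmedian(np.nanstd(Z,0)),np.mean(np.std([f["img"] for f in fs],0)))
    c["range_z"]=np.nan_to_num(np.nanmedian(Z,0)); c["img"]=np.mean([f["img"] for f in fs],0).astype(np.float32); D[n]=c
pickle.dump(D,open("D.pkl","wb"))
for n,c in D.items():
    W=world(c); R,_=cv2.Rodrigues(c["rvec"]);print(n,"campos",-R.T@c["tvec"])
    d=np.hypot(W[...,0]-.589,W[...,1]-.066)
    # bench height
    print("bench z",np.nanmedian(W[200:260,440:470,2]) if n=="top" else np.nanmedian(W[300:330,180:230,2]))
    m=(W[...,2]>.084)&(W[...,2]<.097)&(d<.056)
    pts=W[m][:,:2].astype(np.float32); (cx,cy),r=cv2.minEnclosingCircle(pts*1000);print("ring pts",len(pts),pts.mean(0),cx,cy,r, "z",np.median(W[m][:,2]))
    h=(W[...,2]<.083)&(d<.042)&(d>.018); 
    ang=np.degrees(np.arctan2(W[h][:,1]-.066,W[h][:,0]-.589));print(np.sort(ang.round()),)
    for y,x in np.argwhere(h):print((x,y),W[y,x].round(4),end=' ')
    l=(W[...,2]>.076)&(d>.053)&(d<.075);print("\nlug/stop",W[l].round(3).tolist())
E
```

```text
top noise 0.0026938994 1.383887166112286
scene noise 0.002556102 0.7824635425145433
top campos [0.45879365 0.11924898 1.38820135]
bench z -8.321061578990427e-05
ring pts 1124 [0.5902322  0.06610128] 592.7902221679688 66.8702392578125 52.942962646484375 z 0.08995504433734199
[-52. -52. -49. -49. -49. -46. -46. -46. -46. -43. -43. -42. -42. -40.
 -40. -39. -38. -37. -36. -35. -34. -33. -31. 124. 125. 127. 128. 129.
 131. 131. 132. 132. 135. 135. 135. 135. 138. 138. 139. 139. 141. 142.
 143. 145. 146. 148.]
(np.int64(365), np.int64(222)) [0.6183 0.0462 0.075 ] (np.int64(366), np.int64(222)) [0.6183 0.0437 0.0755] (np.int64(367), np.int64(222)) [0.6178 0.0415 0.0791] (np.int64(364), np.int64(223)) [0.6156 0.0489 0.0772] (np.int64(365), np.int64(223)) [0.6155 0.0464 0.0773] (np.int64(366), np.int64(223)) [0.6157 0.0438 0.0757] (np.int64(367), np.int64(223)) [0.6157 0.0413 0.0759] (np.int64(368), np.int64(223)) [0.6152 0.039  0.0796] (np.int64(363), np.int64(224)) [0.6133 0.0513 0.0752] (np.int64(364), np.int64(224)) [0.6132 0.0488 0.0759] (np.int64(365), np.int64(224)) [0.6132 0.0463 0.07
[... 5313 characters left out ...]
.65, 0.044, 0.088], [0.64, 0.038, 0.083], [0.644, 0.036, 0.088], [0.646, 0.038, 0.088], [0.647, 0.039, 0.088], [0.65, 0.04, 0.088], [0.651, 0.041, 0.088], [0.653, 0.043, 0.088], [0.639, 0.039, 0.078], [0.643, 0.037, 0.083], [0.648, 0.034, 0.09], [0.649, 0.037, 0.087], [0.652, 0.037, 0.089], [0.652, 0.041, 0.086], [0.654, 0.042, 0.085], [0.643, 0.037, 0.08], [0.648, 0.035, 0.085], [0.65, 0.035, 0.086], [0.651, 0.038, 0.084], [0.653, 0.039, 0.084], [0.653, 0.043, 0.081], [0.644, 0.036, 0.077], [0.648, 0.035, 0.081], [0.65, 0.036, 0.081], [0.651, 0.038, 0.081], [0.652, 0.04, 0.079], [0.654, 0.043, 0.077], [0.648, 0.034, 0.078], [0.65, 0.035, 0.079], [0.651, 0.038, 0.077], [0.653, 0.039, 0.077]]
```

```bash
cat > fit.py <<'E'
from h import *
from scipy.optimize import minimize
ZS=np.arange(.099,-.0005,-.0005)
def rays(c,cen,rad):
    W=world(c);m=np.hypot(W[...,0]-cen[0],W[...,1]-cen[1])<rad
    R,_=cv2.Rodrigues(np.array(c["rvec"]));o=-R.T@np.array(c["tvec"])
    vv,uu=np.nonzero(m);d=np.stack([(uu-c["cx"])/c["fx"],(vv-c["cy"])/c["fy"],np.ones(len(uu))],-1)@R
    s=(ZS[None]-o[2])/d[:,2:3]
    return o[0]+s*d[:,0:1],o[1]+s*d[:,1:2],W[m][:,2]
def ringH(p):
    cx,cy,th=p
    def H(X,Y):
        x=X-cx;y=Y-cy;r=np.hypot(x,y);h=np.where(r<.066,.070,0.);h=np.where(r<.05,.09,h);h=np.where(r<.0145,.076,h)
        a=np.cos(th)*x+np.sin(th)*y;b=-np.sin(th)*x+np.cos(th)*y
        h=np.where((np.hypot(a,b-.03)<.007)|(np.hypot(a,b+.03)<.007),.076,h)
        return np.where((a>.049)&(a<.0635)&(abs(b)<.005),.088,h)
    return H
def spanH(p,half=.04,zo=0):
    cx,cy,th=p
    def H(X,Y):
        x=X-cx;y=Y-cy;a=np.cos(th)*x+np.sin(th)*y;b=-np.sin(th)*x+np.cos(th)*y
        h=np.where((abs(a)<.01)&(abs(b)<half)|(a<0)&(a>-.12)&(abs(b)<.01),.024+zo,0.)
        return np.where((a>-.075)&(a<-.005)&(abs(b)<.009),.063+zo,h)
    return H
def cost(p,Hf,rs):
    t=0
    for X,Y,z in rs:
        k=Hf(p)(X,Y)>=ZS[None]; i=k.argmax(1); zp=np.where(k.any(1),ZS[i],0)
        t+=np.minimum(abs(zp-z),.012).sum()
    return t/sum(len(r[2]) for r in rs)
def fit(p0,Hf,rs,st=(.004,.004,.08)):
    b=None
    for s in (1,-1,.4):
        x0=np.array(p0) if b is None else b.x
        sim=np.vstack([x0]+[x0+s*np.array(st)*np.eye(3)[i] for i in range(3)])
        r=minimize(cost,x0,(Hf,rs),method="Nelder-Mead",options=dict(initial_simplex=sim,xatol=1e-5,fatol=1e-8))
        if b is None or r.fun<b.fun:b=r
    return b.x,b.fun
E
cat > m1.py <<'E'
from fit import *
import pickle
D=pickle.load(open("D.pkl","rb"))
for name,p0,Hf,rad,cen in(("ring",(.590,.067,.87),ringH,.068,(.590,.067)),("spanner",(.592,.272,3.1),spanH,.13,(.64,.272)),("small",(.428,.272,3.3),lambda p:spanH(p,.027),.1,(.47,.285))):
    for cs in(("top",),("scene",),("top","scene")):
        x,f=fit(p0,Hf,[rays(D[n],cen,rad) for n in cs]);print(name,cs,x.round(4),round(f*1e3,2))
W=world(D["top"]);z=W[...,2];m=(z>.013)&(z<.024)&(W[...,0]>.4)&(W[...,0]<.7)&(W[...,1]<-.22)&(W[...,1]>-.45)
for n in D:
    W=world(D[n]);z=W[...,2];m=(z>.012)&(z<.025)&(W[...,0]>.4)&(W[...,0]<.7)&(W[...,1]<-.22)&(W[...,1]>-.45)
    print("tray",n,m.sum(),cv2.minAreaRect((W[m][:,:2]*1000).astype(np.float32)))
E
python3 m1.py
```

```text
ring ('top',) [0.5898 0.0656 0.8173] 1.54
ring ('scene',) [0.5915 0.0662 0.8091] 3.22
ring ('top', 'scene') [0.5904 0.066  0.8199] 2.55
spanner ('top',) [0.5924 0.2776 3.0778] 1.17
spanner ('scene',) [0.5941 0.278  3.0772] 1.38
spanner ('top', 'scene') [0.5929 0.2776 3.0802] 1.28
small ('top',) [0.4285 0.2761 3.4118] 1.05
small ('scene',) [0.4302 0.2763 3.4088] 1.21
small ('top', 'scene') [0.4292 0.2762 3.4118] 1.15
tray top 598 ((546.681640625, -334.97552490234375), (240.02792358398438, 161.0550537109375), 3.2815680503845215)
tray scene 969 ((548.9613037109375, -334.8128662109375), (241.246826171875, 160.14260864257812), 3.2811362743377686)
```

Both cameras agree: the ring centre is (0.590, 0.066) with the lug at 47°, and the spanner origin is (0.593, 0.278) at 176.5°. The tray is at (0.547, -0.335) and turned 3.3°. I'll move to above the grip at (0.633, 0.275), which needs a turn of -21.5°.

```bash
python3 -m jog '461 797 0 0 0 -21.8 0;461 797 0 0 0 -21.8 0;461 797 0 0 0 -21.8 0;461 797 0 0 0 -21.8 0;461 797 0 0 0 -21.8 0;461 797 0 0 0 -21.8 0;461 797 0 0 0 -21.8 0;461 797 0 0 0 -21.8 0;461 797 0 0 0 -21.8 0;461 797 0 0 0 -21.8 0' 40
```

```text
time_s: 2.83
ee_pos: [0.3801, -0.1624, 0.2058]
eef_rot: [-1.57, 0.001, 3.08]
force: [0.9, -0.5, 0.2]
grip_width: 0.0942
```

```bash
python3 -m jog '253 437 -40 0 0 0 0;253 437 -40 0 0 0 0;253 437 -40 0 0 0 0;253 437 -40 0 0 0 0;253 437 -40 0 0 0 0;253 437 -40 0 0 0 0;253 437 -40 0 0 0 0;253 437 -40 0 0 0 0;253 437 -40 0 0 0 0;253 437 -40 0 0 0 0' 
python3 -m jog '40 70 -30 0 0 0 0;40 70 -30 0 0 0 0;40 70 -30 0 0 0 0;40 70 -30 0 0 0 0;40 70 -30 0 0 0 0'; python3 -c "
from station import get_obs
o=get_obs();print(o['ee_pos'],o['eef_rot'],o['qpos'])"
```

```text
time_s: 3.67
ee_pos: [0.588, 0.1975, 0.1727]
eef_rot: [-1.57, 0.001, 3.08]
force: [0.9, -0.4, -0.0]
grip_width: 0.0941
time_s: 4.08
ee_pos: [0.6278, 0.2671, 0.1427]
eef_rot: [-1.57, 0.001, 3.08]
force: [0.1, -0.2, 0.4]
grip_width: 0.0938
[0.62777842 0.26708142 0.14268367] [-1.57009283e+00  6.30389800e-04  3.08008742e+00] [ 3.48925270e-01  6.48427611e-01  1.16209527e+00 -9.23059585e-04
  1.33077253e+00  1.98144635e+00]
```

```bash
python3 -m jog '5 8 -20 0 0 0 0;5 8 -50 0 0 0 0;5 8 -80 0 0 0 0;5 8 -100 0 0 0 0;5 8 -112 0 0 0 0;5 8 -112 0 0 0 0;5 8 -112 0 0 0 0' 
python3 -m jog '0 0 0 0 0 0 1;0 0 0 0 0 0 1;0 0 0 0 0 0 1;0 0 0 0 0 0 1;0 0 0 0 0 0 1;0 0 0 0 0 0 1;0 0 0 0 0 0 1;0 0 0 0 0 0 1;0 0 0 0 0 0 1;0 0 0 0 0 0 1' 50;python3 -m jog '0 0 0 0 0 0 1;0 0 0 0 0 0 1'
```

```text
time_s: 4.67
ee_pos: [0.6333, 0.2745, 0.0323]
eef_rot: [-1.571, 0.002, 3.079]
force: [0.2, 0.8, 0.4]
grip_width: 0.0942
time_s: 5.5
ee_pos: [0.6333, 0.2745, 0.0323]
eef_rot: [-1.571, 0.002, 3.079]
force: [0.1, -0.5, 0.3]
grip_width: 0.0304
time_s: 5.67
ee_pos: [0.6333, 0.2745, 0.0322]
eef_rot: [-1.571, 0.002, 3.079]
force: [0.4, -1.7, 0.3]
grip_width: 0.0174
```

```bash
python3 -m jog '0 0 0 0 0 0 1;0 0 0 0 0 0 1;0 0 0 0 0 0 1;0 0 0 0 0 0 1;0 0 20 0 0 0 1;0 0 50 0 0 0 1;0 0 80 0 0 0 1;0 0 110 0 0 0 1;0 0 130 0 0 0 1;0 0 130 0 0 0 1' 
python3 -c "
from h import *
c=camera('scene');cv2.imwrite('pics/lift.png',c['img'][:,:,::-1])"
```

```text
time_s: 6.5
ee_pos: [0.6347, 0.2751, 0.1671]
eef_rot: [-1.573, 0.008, 3.079]
force: [0.2, -0.1, -3.2]
grip_width: 0.0174
```

View pics/lift.png

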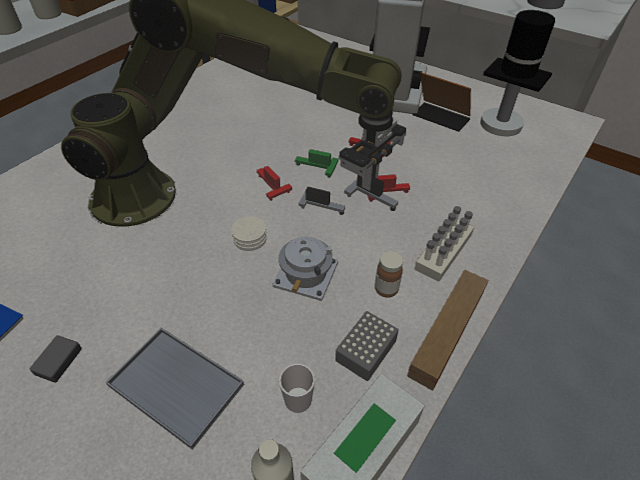

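The spanner is off the bench and held level, with its head at about (372,190). Next I move above the ring with a turn of +50.5°.

```bash
python3 -m jog '0 -15 0 0 0 4 1;-3 -45 0 0 0 11 1;-6 -75 -1 0 0 18 1;-9 -105 -3 0 0 25 1;-11 -135 -5 0 0 32 1;-13 -160 -8 0 0 39 1;-15 -174 -10 0 0 45 1;-17 -179 -11 0 0 50.5 1;-17 -179 -11 0 0 50.5 1;-17 -179 -11 0 0 50.5 1' 
python3 -m jog '0 0 0 0 0 0 1;0 0 0 0 0 0 1'
python3 - <<'E'
from fit import *
import pickle
D={}
for n in("top","scene"):
    fs=[camera(n) for _ in range(4)];c=dict(fs[0]);Z=np.stack([f["range_z"] for f in fs]);Z[Z==0]=np.nan
    c["range_z"]=np.nan_to_num(np.nanmedian(Z,0));c["img"]=fs[0]["img"];D[n]=c
    s=(slice(160,280),slice(280,440)) if n=="top" else (slice(200,320),slice(230,390))
    cv2.imwrite(f"pics/hov_{n}.png",cv2.resize(c["img"][s][:,:,::-1],None,fx=5,fy=5,interpolation=cv2.INTER_CUBIC))
pickle.dump(D,open("D2.pkl","wb"));o=get_obs();print(o["ee_pos"],o["eef_rot"],o["qpos"],o["force"])
E
```

```text
time_s: 7.38
ee_pos: [0.6162, 0.0957, 0.1508]
eef_rot: [-1.574, 0.003, -2.326]
force: [-0.3, -0.5, -2.4]
grip_width: 0.0177
time_s: 7.55
ee_pos: [0.6159, 0.0963, 0.1497]
eef_rot: [-1.575, 0.002, -2.328]
force: [-0.0, -0.3, -3.5]
grip_width: 0.0176
[0.61623556 0.09576257 0.15085888] [-1.57370727  0.00288148 -2.32612788] [0.0936664  0.50855739 1.35960792 0.00427691 1.27319039 0.84774011] [ 0.30096273  0.10898865 -4.08496953]
```

View pics/hov_scene.png

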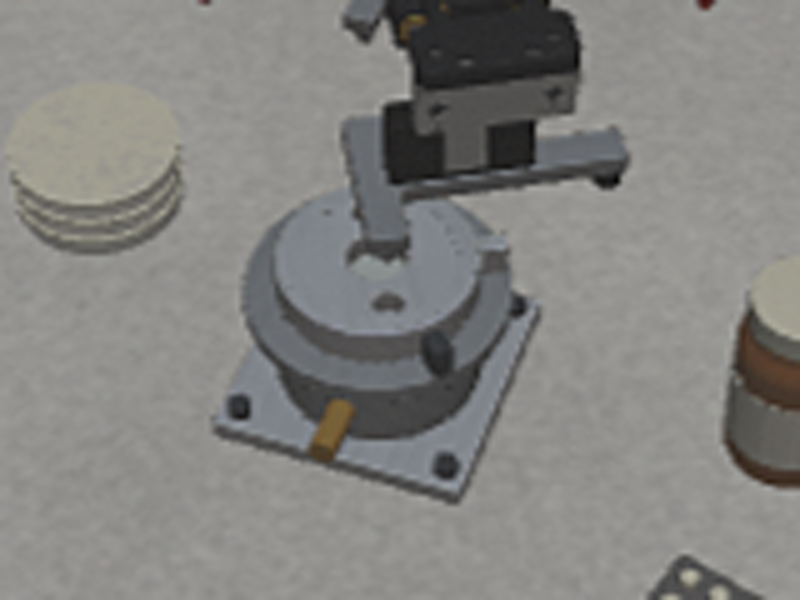

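View pics/hov_top.png

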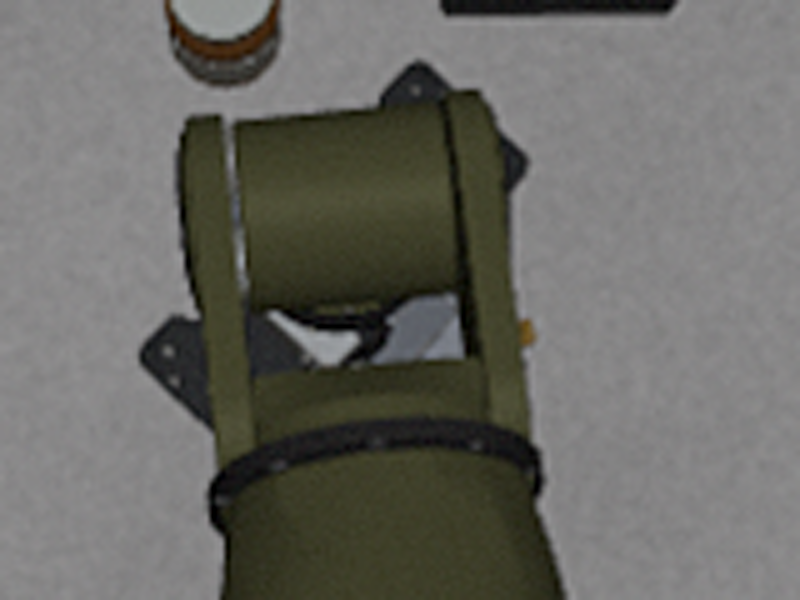

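```bash
cat > hand.py <<'E'
import fit
from fit import *
import pickle,sys
def handfit(D,ring,p0,zt0,cam="scene",free_ring=False):
    c=D[cam];fit.ZS=ZS=np.arange(.21,-.0005,-.0005)
    X,Y,z=rays(c,(p0[0]-.01,p0[1]+.0),.11);W=world(c)
    ok=(z<zt0+.055)&(z>.03);X,Y,z=X[ok],Y[ok],z[ok]
    RH=ringH(ring)(X,Y)
    def pred(p):
        cx,cy,th,zt,ta,tb=p
        x=X-cx;y=Y-cy;a=np.cos(th)*x+np.sin(th)*y;b=-np.sin(th)*x+np.cos(th)*y
        zz=ZS[None]-zt-ta*a-tb*b
        k=((abs(a)<.01)&(abs(b)<.04)|(a<0)&(a>-.12)&(abs(b)<.01))&(zz>.012)&(zz<.024)
        k|=(a>-.075)&(a<-.005)&(abs(b)<.009)&(zz>.012)&(zz<.063)
        k|=(zz>0)&(zz<.013)&((np.hypot(a,abs(b)-.03)<.005)|(np.hypot(a+.112,b)<.006))
        k|=RH>=ZS[None]
        return np.where(k.any(1),ZS[k.argmax(1)],0)
    def cst(p):return np.minimum(abs(pred(p)-z),.012).mean()+.02*(p[4]**2+p[5]**2)
    b=None
    for s in(1,-1,.5,-.3):
        x0=np.array(list(p0)+[zt0,0,0]) if b is None else b.x
        st=np.diag([.004,.004,.06,.004,.04,.04])*s
        r=minimize(cst,x0,method="Nelder-Mead",options=dict(initial_simplex=np.vstack([x0,x0+st]),xatol=1e-5,fatol=1e-8,maxiter=500))
        if b is None or r.fun<b.fun:b=r
    return b.x,b.fun,len(z)
E
python3 - <<'E'
from hand import *
D=pickle.load(open("D2.pkl","rb"))
for ring in((.5915,.0662,.8091),(.5904,.066,.82)):
    x,f,n=handfit(D,ring,(.589,.067,.82+np.pi),.118);print(x.round(4),x[2]-np.pi,f*1e3,n)
    x,f,n=handfit(D,ring,(.593,.063,.78+np.pi),.121);print(x.round(4),x[2]-np.pi,f*1e3,n)
E
```

```text
Traceback (most recent call last):
  File "hand.py", line 23, in handfit
    r=minimize(cst,x0,method="Nelder-Mead",options=dict(initial_simplex=np.vstack([x0,x0+st]),xatol=1e-5,fatol=1e-8,maxiter=500))
  File "hand.py", line 18, in cst
    def cst(p):return np.minimum(abs(pred(p)-z),.012).mean()+.02*(p[4]**2+p[5]**2)
                                     ~~~~^^^
  File "hand.py", line 12, in pred
    zz=ZS[None]-zt-ta*a-tb*b
       ~~~~~~~~~~~^~~~~
ValueError: operands could not be broadcast together with shapes (1,421) (2544,199)
```

```bash
sed -i 's/^import fit$//; s/^from fit import \*/from fit import *\nimport fit as F/; s/fit\.ZS=ZS/F.ZS=ZS/' hand.py
python3 - <<'E'
from hand import *
D=pickle.load(open("D2.pkl","rb"))
for ring in((.5915,.0662,.8091),(.5904,.066,.82)):
    x,f,n=handfit(D,ring,(.589,.067,.82+np.pi),.118);print(x.round(4),x[2]-np.pi,f*1e3,n)
    x,f,n=handfit(D,ring,(.593,.063,.78+np.pi),.121);print(x.round(4),x[2]-np.pi,f*1e3,n)
E
```

```text
[5.8890e-01 6.8900e-02 3.9504e+00 1.1950e-01 4.0000e-04 1.2000e-03] 0.8088447226089466 1.7982723219029468 2544
[ 5.8910e-01  6.8700e-02  3.9522e+00  1.1940e-01 -0.0000e+00 -2.7000e-03] 0.8105938326914837 1.8165612262843207 2565
[ 0.5891  0.0687  3.9535  0.1192 -0.     -0.    ] 0.8118644438283855 1.9800299713539529 2544
[ 5.8900e-01  6.8800e-02  3.9519e+00  1.1940e-01  1.1000e-03 -3.0000e-03] 0.8103008635489477 1.995276670727603 2565
```

```bash
python3 -m jog '1 -1 -5 0 0 0 1;2 -2 -12 0 0 0 1;2 -2 -19 0 0 0 1;2 -2 -22 0 0 0 1;2 -2 -23 0 0 0 1;2 -2 -23 0 0 0 1;2 -2 -23 0 0 0 1' 
python3 - <<'E'
from hand import *
D={}
for n in("scene",):
    fs=[camera(n) for _ in range(6)];c=dict(fs[0]);Z=np.stack([f["range_z"] for f in fs]);Z[Z==0]=np.nan
    c["range_z"]=np.nan_to_num(np.nanmedian(Z,0));c["img"]=fs[0]["img"];D[n]=c
    s=(slice(200,320),slice(230,390))
    cv2.imwrite(f"pics/hov2_{n}.png",cv2.resize(c["img"][s][:,:,::-1],None,fx=5,fy=5,interpolation=cv2.INTER_CUBIC))
pickle.dump(D,open("D3.pkl","wb"));o=get_obs();print(o["ee_pos"],o["eef_rot"],o["qpos"],o["force"])
ring=(.5915,.0662,.8091)
x,f,n=handfit(D,ring,(.590,.067,.82+np.pi),.095);print(x.round(4),x[2]-np.pi,f*1e3,n)
x,f,n=handfit(D,ring,(.593,.064,.79+np.pi),.097);print(x.round(4),x[2]-np.pi,f*1e3,n)
E
```

```text
time_s: 8.53
ee_pos: [0.6183, 0.0938, 0.128]
eef_rot: [-1.574, 0.003, -2.326]
force: [0.1, -0.2, -2.4]
grip_width: 0.0174
[0.61831866 0.09375362 0.12806938] [-1.57345753  0.00311444 -2.3261613 ] [0.09016424 0.53372497 1.37683907 0.00430423 1.23046621 0.84408947] [-0.34392544 -0.3830625  -4.0014801 ]
[ 5.9140e-01  6.6800e-02  3.9539e+00  9.6600e-02 -1.1000e-03 -0.0000e+00] 0.8123415085817465 1.7793299769215105 2347
[ 5.9140e-01  6.6700e-02  3.9519e+00  9.6500e-02 -1.9000e-03  1.3000e-03] 0.8103339656045647 1.8066676109168012 2358
```

View pics/hov2_scene.png

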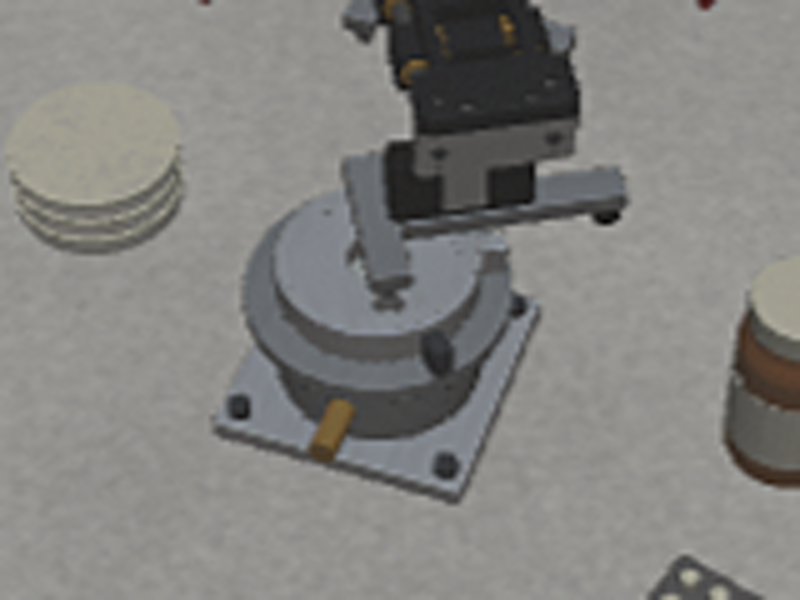

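The prong at crop (388,295) is just above its hole, and the fit puts it within 0.5 mm in both position and angle. I'll lower it gently.

```bash
python3 -m jog '0 0 -2 0 0 0 1;0 0 -4 0 0 0 1;0 0 -6 0 0 0 1;0 0 -8 0 0 0 1;0 0 -10 0 0 0 1;0 0 -10 0 0 0 1' 
```

```text
time_s: 9.33
ee_pos: [0.6181, 0.0938, 0.1174]
eef_rot: [-1.574, 0.003, -2.326]
force: [0.5, 0.8, -3.6]
grip_width: 0.0176
```

```bash
python3 -m jog '0 0 -2 0 0 0 1;0 0 -4 0 0 0 1;0 0 -5 0 0 0 1;0 0 -6 0 0 0 1;0 0 -6 0 0 0 1'; python3 -m jog '0 0 -1 0 0 0 1;0 0 -2 0 0 0 1;0 0 -2 0 0 0 1'
```

```text
time_s: 9.75
ee_pos: [0.618, 0.0938, 0.1112]
eef_rot: [-1.574, 0.002, -2.326]
force: [0.7, -0.5, -3.0]
grip_width: 0.0176
time_s: 10.0
ee_pos: [0.6182, 0.0939, 0.1102]
eef_rot: [-1.574, 0.003, -2.326]
force: [-2.4, 0.1, 4.0]
grip_width: 0.0175
```

```bash
python3 -c "
import numpy as np
c=np.array([.5904,.065]);p=np.array([.6182,.0939])-c
for f in range(0,71,5):
    a=-np.radians(f);R=np.array([[np.cos(a),-np.sin(a)],[np.sin(a),np.cos(a)]]);print(f,((R@p-p)*1e3).round(1))"
```

```text
0 [0. 0.]
5 [ 2.4 -2.5]
10 [ 4.6 -5.3]
15 [ 6.5 -8.2]
20 [  8.2 -11.3]
25 [  9.6 -14.5]
30 [ 10.7 -17.8]
35 [ 11.5 -21.2]
40 [ 12.1 -24.6]
45 [ 12.3 -28.1]
50 [ 12.2 -31.6]
55 [ 11.8 -35.1]
60 [ 11.1 -38.5]
65 [ 10.1 -41.9]
70 [  8.9 -45.1]
```

```bash
python3 -m jog '0 0 0 0 0 0 1;0 0 0 0 0 0 1;0 0 0 0 0 0 1;0 0 0 0 0 0 1' 60; python3 -m jog '2.4 -2.5 0 0 0 -5 1;4.6 -5.3 0 0 0 -10 1;6.5 -8.2 0 0 0 -15 1;8.2 -11.3 0 0 0 -20 1;9.6 -14.5 0 0 0 -25 1;10.7 -17.8 0 0 0 -30 1;10.7 -17.8 0 0 0 -30 1'; python3 -c "
from h import *
o=get_obs();print(o['force'],o['moment'],o['eef_rot'])
c=camera('scene');cv2.imwrite('pics/turn.png',cv2.resize(c['img'][200:320,230:390,::-1],None,fx=5,fy=5))"
```

```text
time_s: 10.33
ee_pos: [0.6184, 0.0939, 0.1103]
eef_rot: [-1.573, 0.003, -2.326]
force: [-0.7, 0.8, -0.8]
grip_width: 0.0179
time_s: 10.92
ee_pos: [0.6292, 0.0761, 0.1103]
eef_rot: [-1.574, 0.003, -2.854]
force: [-0.9, 1.3, -1.3]
grip_width: 0.0177
[-0.89748383  1.3459614  -1.28619169] [ 0.21214967  0.30476001 -0.08856842] [-1.57381673  0.00344252 -2.85384694]
```

View pics/turn.png

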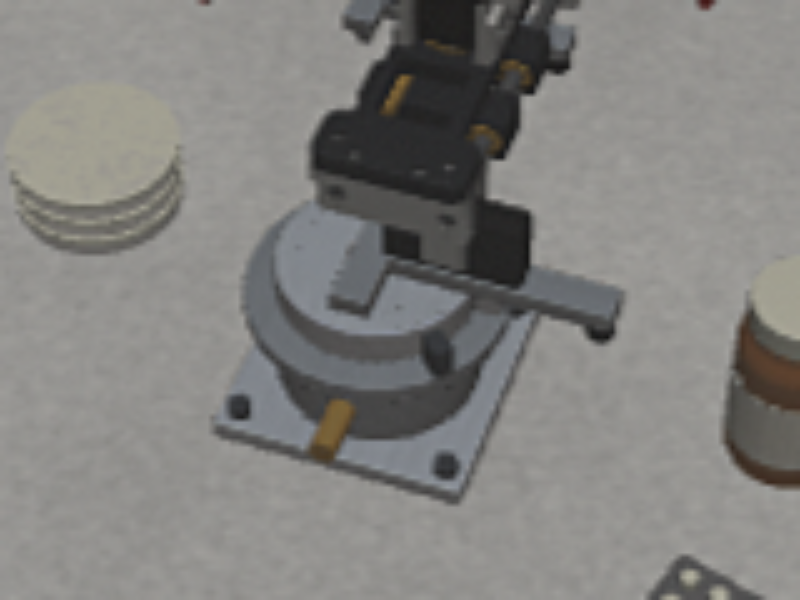

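The bar lies flush on the ring, with its end at crop (350,300), and the ring is turning with it. I'll continue.

```bash
python3 -m jog '0.8 -3.4 0 0 0 -5 1;1.4 -6.8 0 0 0 -10 1;1.6 -10.3 0 0 0 -15 1;1.5 -13.8 0 0 0 -20 1;1.3 -15.5 0 0 0 -22.5 1;1.1 -17.3 0 0 0 -25 1;1.1 -17.3 0 0 0 -25 1'; python3 -c "
from h import *
o=get_obs();print(o['force'],o['moment'],o['eef_rot'])
c=camera('scene');cv2.imwrite('pics/turn2.png',cv2.resize(c['img'][200:320,230:390,::-1],None,fx=5,fy=5))"
```

```text
time_s: 11.55
ee_pos: [0.6304, 0.0593, 0.1104]
eef_rot: [-1.574, 0.004, 2.999]
force: [1.7, 3.4, -1.2]
grip_width: 0.0176
[ 1.73544055  3.36319996 -1.23372812] [ 0.74091309 -0.21998628 -0.09707484] [-1.57446822  0.00401023  2.99922992]
```

View pics/turn2.png

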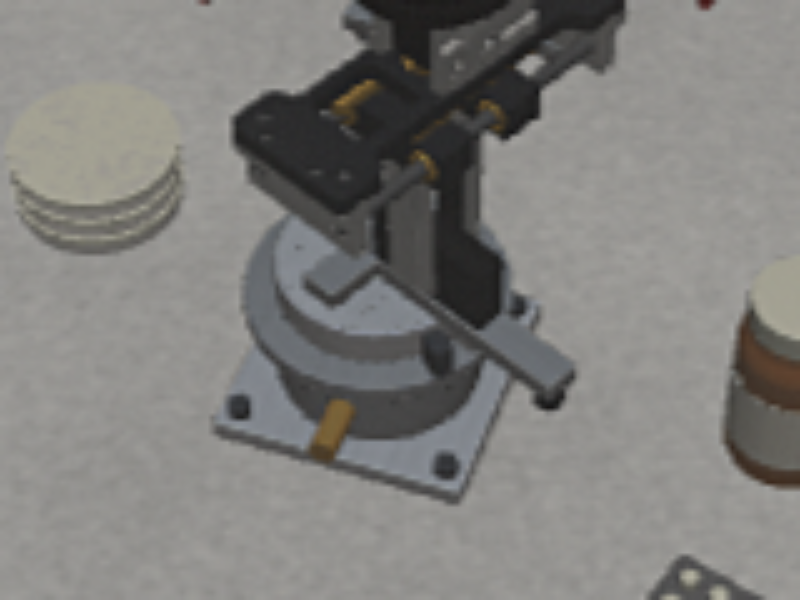

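```bash
python3 -m jog '-0.3 -1.7 0 0 0 -2.5 1;-0.7 -3.4 0 0 0 -5 1;-0.7 -3.4 0 0 0 -5 1'; python3 -c "
from h import *
o=get_obs();print(o['force'],o['moment'],o['eef_rot'])"; python3 -m jog '-0.2 -0.9 0 0 0 -1.2 1;-0.5 -1.7 0 0 0 -2.5 1;-0.5 -1.7 0 0 0 -2.5 1'; python3 -c "
from h import *
o=get_obs();print(o['force'],o['moment'],o['eef_rot'])"
```

```text
time_s: 11.85
ee_pos: [0.6297, 0.0561, 0.1105]
eef_rot: [-1.575, 0.004, 2.915]
force: [0.8, 3.1, -1.2]
grip_width: 0.0175
[ 0.8358355   3.08578514 -1.220798  ] [ 0.54549692 -0.19452672  0.03637641] [-1.57454299  0.00428695  2.91472755]
time_s: 12.1
ee_pos: [0.6293, 0.0544, 0.1105]
eef_rot: [-1.575, 0.005, 2.871]
force: [2.5, 4.2, -2.4]
grip_width: 0.0175
[ 2.52185397  4.18480978 -2.38806177] [ 0.70942791 -0.39374448  0.04617345] [-1.57474969  0.00463129  2.87058126]
```

```bash
python3 -m jog '-0.2 -0.9 0 0 0 -1.2 1;-0.5 -1.7 0 0 0 -2.5 1;-0.5 -1.7 0 0 0 -2.5 1'; python3 -c "
from h import *
o=get_obs();print(o['force'],o['moment'],o['eef_rot'])"; python3 -m jog '-0.3 -0.8 0 0 0 -1.2 1;-0.6 -1.6 0 0 0 -2.5 1;-0.6 -1.6 0 0 0 -2.5 1'; python3 -c "
from h import *
o=get_obs();print(o['force'],o['moment'],o['eef_rot'])
c=camera('scene');cv2.imwrite('pics/turn3.png',cv2.resize(c['img'][200:320,230:390,::-1],None,fx=5,fy=5))"
```

```text
time_s: 12.35
ee_pos: [0.6288, 0.0527, 0.1105]
eef_rot: [-1.575, 0.005, 2.825]
force: [2.1, 4.7, -2.4]
grip_width: 0.0177
[ 2.12751127  4.7359402  -2.43798221] [ 0.85584963 -0.36093508 -0.01972208] [-1.57493701  0.00467843  2.82509929]
time_s: 12.6
ee_pos: [0.6284, 0.0517, 0.1105]
eef_rot: [-1.576, 0.005, 2.781]
force: [3.5, 7.6, -2.4]
grip_width: 0.0177
[ 3.52784841  7.55969128 -2.35030777] [ 1.46058622 -0.81874352  0.75083794] [-1.5759947   0.00512872  2.78101407]
```

View pics/turn3.png

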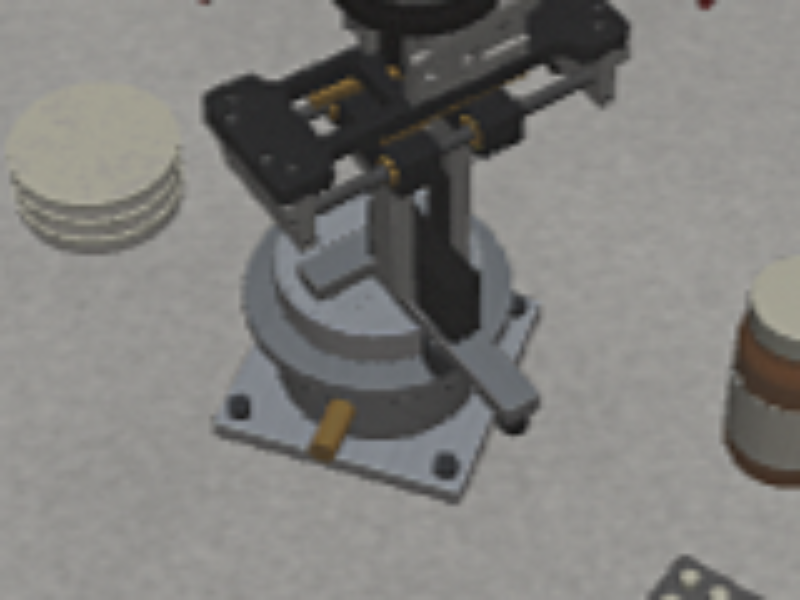

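```bash
python3 -m jog '-0.6 -2 0 0 0 -2.5 1;-0.6 -2 0 0 0 -2.5 1;-0.6 -2 0 0 0 -2.5 1'; python3 -c "
from h import *
o=get_obs();print(o['force'],o['moment'],o['eef_rot'])"
```

```text
time_s: 12.9
ee_pos: [0.6283, 0.0514, 0.1106]
eef_rot: [-1.578, 0.006, 2.741]
force: [6.7, 12.4, -3.6]
grip_width: 0.0179
[ 6.6730025  12.35203187 -3.61029928] [ 2.65771591 -1.21804247  1.34950922] [-1.57832376  0.00597277  2.74072367]
```

Position has stopped while force and moment keep rising, so the lug is at its stop. I'll ease off within the prong play, then lift straight out.

```bash
python3 -m jog '0.4 1.2 0 0 0 2 1;0.8 2.2 0 0 0 4.5 1;0.8 2.2 0 0 0 4.5 1'; python3 -c "
from h import *
o=get_obs();print(o['ee_pos'],o['force'],o['moment'],o['eef_rot'])"
```

```text
time_s: 13.15
ee_pos: [0.6287, 0.053, 0.1105]
eef_rot: [-1.577, 0.005, 2.821]
force: [0.1, -1.8, -0.5]
grip_width: 0.0174
[0.62873776 0.05300636 0.11048332] [ 0.09406686 -1.8453593  -0.49833259] [-0.4784175   0.29382526  0.07671604] [-1.57683231  0.00504988  2.82122975]
```

```bash
python3 -m jog '0 -0.4 2 0 0 0 1;0 -0.4 5 0 0 0 1;0 -0.4 9 0 0 0 1;0 -0.4 14 0 0 0 1;0 0 22 0 0 0 1;0 0 35 0 0 0 1;0 0 50 0 0 0 1;0 0 70 0 0 0 1;0 0 70 0 0 0 1'; python3 -c "
from h import *
c=camera('scene');cv2.imwrite('pics/up.png',cv2.resize(c['img'][180:330,220:420,::-1],None,fx=4,fy=4))"
```

```text
time_s: 13.9
ee_pos: [0.6301, 0.0531, 0.1852]
eef_rot: [-1.579, 0.011, 2.821]
force: [0.3, 0.5, -2.5]
grip_width: 0.018
```

View pics/up.png

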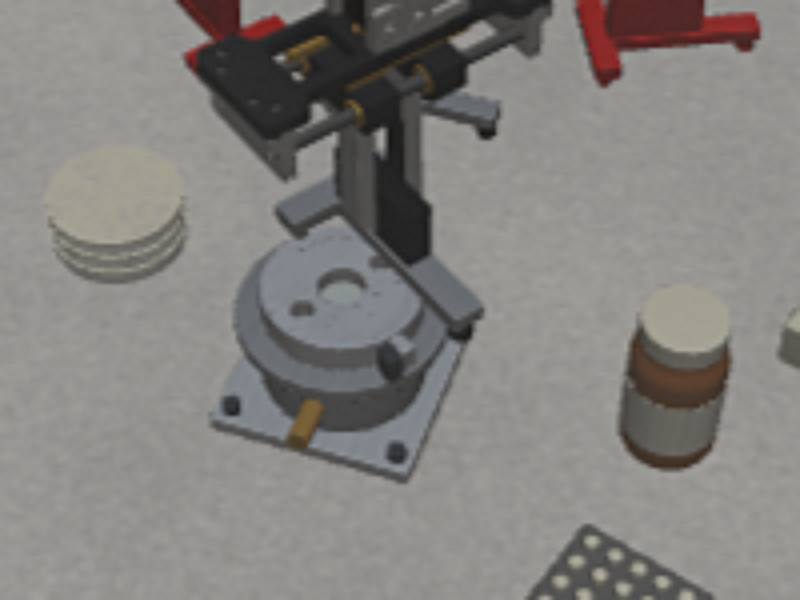

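The image shows the lug at crop (400,350), hard against the dark stop block. Next is the tray: shift (-97, -389) and turn +21.7°.

```bash
python3 -m jog '-5 -15 0 0 0 3 1;-10 -45 0 0 0 6 1;-20 -80 0 0 0 9 1;-30 -118 0 0 0 12 1;-39 -156 0 0 0 15 1;-48 -194 0 0 0 18 1;-58 -232 0 0 0 21.7 1;-67 -270 0 0 0 21.7 1;-77 -308 0 0 0 21.7 1;-85 -340 0 0 0 21.7 1'; python3 -c "
from h import *
o=get_obs();print(o['ee_pos'],o['force'],o['eef_rot'])"
```

```text
time_s: 14.78
ee_pos: [0.5432, -0.2891, 0.1816]
eef_rot: [-1.579, 0.008, -3.084]
force: [0.6, 0.2, -3.3]
grip_width: 0.0181
[ 0.54319347 -0.28913895  0.18157891] [ 0.61925635  0.24233811 -3.28719294] [-1.57881387  0.00779946 -3.08426114]
```

```bash
python3 -m jog '-5 -20 0 0 0 0 1;-10 -40 -10 0 0 0 1;-10 -47 -40 0 0 0 1;-10 -47 -70 0 0 0 1;-10 -47 -95 0 0 0 1;-10 -47 -115 0 0 0 1;-10 -47 -120 0 0 0 1;-10 -47 -120 0 0 0 1'; python3 -c "
from h import *
o=get_obs();print(o['ee_pos'],o['force'],o['eef_rot'])
c=camera('scene');cv2.imwrite('pics/tray.png',cv2.resize(c['img'][290:480,80:280,::-1],None,fx=3,fy=3))
W=world(c);
c=camera('top');cv2.imwrite('pics/trayt.png',cv2.resize(c['img'][170:330,430:600,::-1],None,fx=3,fy=3))"
```

```text
time_s: 15.45
ee_pos: [0.5323, -0.3355, 0.0594]
eef_rot: [-1.581, 0.005, -3.084]
force: [0.3, -0.5, -3.3]
grip_width: 0.0176
[ 0.53225754 -0.33545324  0.05944662] [ 0.25855951 -0.50657668 -3.26003512] [-1.58123575  0.00479307 -3.08439235]
```

View pics/tray.png

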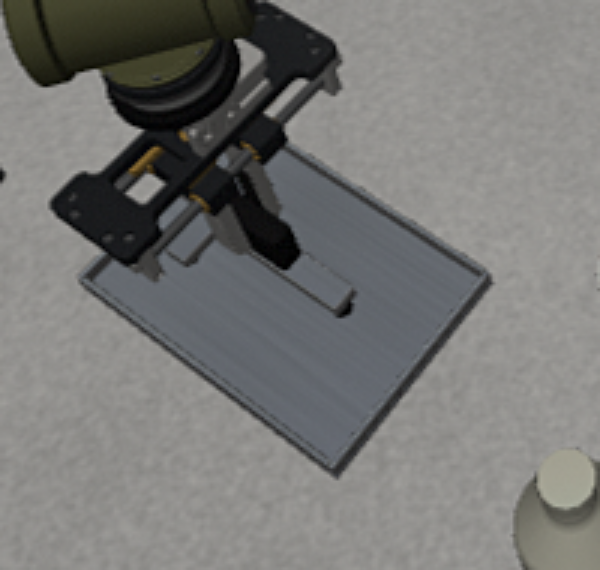

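View pics/trayt.png

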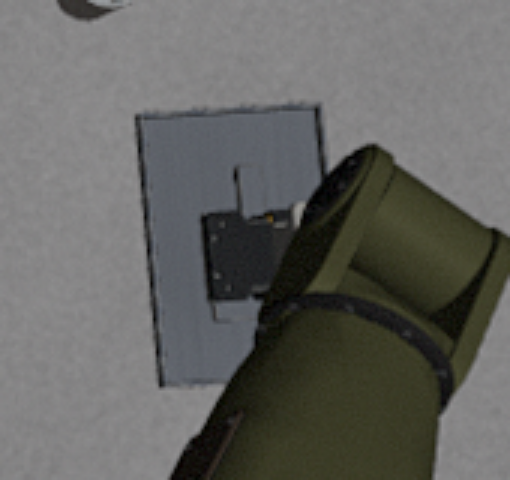

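The spanner is centred over the tray: tail at scene crop (345,300), bar inside the rim. I'll lower it to the floor.

```bash
python3 -m jog '0 0 -6 0 0 0 1;0 0 -12 0 0 0 1;0 0 -16 0 0 0 1;0 0 -19 0 0 0 1;0 0 -21 0 0 0 1;0 0 -21 0 0 0 1'; python3 -m jog '0 0 -1 0 0 0 1;0 0 -2 0 0 0 1;0 0 -2 0 0 0 1'
```

```text
time_s: 16.05
ee_pos: [0.5334, -0.3362, 0.041]
eef_rot: [-1.579, 0.008, -3.084]
force: [-1.5, 0.2, -3.8]
grip_width: 0.0178
time_s: 16.3
ee_pos: [0.5334, -0.3362, 0.0389]
eef_rot: [-1.579, 0.008, -3.084]
force: [0.0, -0.2, -3.1]
grip_width: 0.0176
```

```bash
python3 -m jog '0 0 -1 0 0 0 1;0 0 -2 0 0 0 1;0 0 -2 0 0 0 1;0 0 -2 0 0 0 1'; python3 -m jog '0 0 -1 0 0 0 1;0 0 -1 0 0 0 1;0 0 -1 0 0 0 1'
```

```text
time_s: 16.63
ee_pos: [0.5334, -0.3362, 0.0369]
eef_rot: [-1.579, 0.008, -3.084]
force: [1.4, -0.0, -3.5]
grip_width: 0.0174
time_s: 16.88
ee_pos: [0.5336, -0.3363, 0.0365]
eef_rot: [-1.578, 0.009, -3.084]
force: [-0.2, 2.2, 4.3]
grip_width: 0.0175
```

Contact came at z 0.0365, where the tray floor was expected. I'll release and lift.

```bash
python3 -m jog '0 0 0 0 0 0 0.6;0 0 0 0 0 0 0.6;0 0 0 0 0 0 0.6;0 0 0 0 0 0 0.6;0 0 0 0 0 0 0.6;0 0 0 0 0 0 0.6'; python3 -m jog '0 0 3 0 0 0 0.6;0 0 10 0 0 0 0.6;0 0 25 0 0 0 0.6;0 0 50 0 0 0 0.6;0 0 80 0 0 0 0.6;0 0 115 0 0 0 0.6;0 0 150 0 0 0 0.6;0 0 150 0 0 0 0.6'; python3 -m jog '-60 200 0 0 0 0 0.6;-60 200 0 0 0 0 0.6;-60 200 0 0 0 0 0.6;-60 200 0 0 0 0 0.6;-60 200 0 0 0 0 0.6;-60 200 0 0 0 0 0.6;-60 200 0 0 0 0 0.6'
python3 - <<'E'
from h import *
for n in("top","scene"):
    c=camera(n);cv2.imwrite(f"pics/fin_{n}.png",c["img"][:,:,::-1]);
import pickle
E
```

```text
time_s: 17.38
ee_pos: [0.5336, -0.3363, 0.0364]
eef_rot: [-1.578, 0.008, -3.084]
force: [-0.1, 1.2, 0.2]
grip_width: 0.038
time_s: 18.05
ee_pos: [0.5355, -0.3376, 0.1949]
eef_rot: [-1.571, 0.017, -3.084]
force: [0.5, 0.1, 1.6]
grip_width: 0.0376
time_s: 18.63
ee_pos: [0.4755, -0.1363, 0.196]
eef_rot: [-1.57, 0.019, -3.081]
force: [0.1, -0.1, 0.4]
grip_width: 0.0378
```

View pics/fin_top.png

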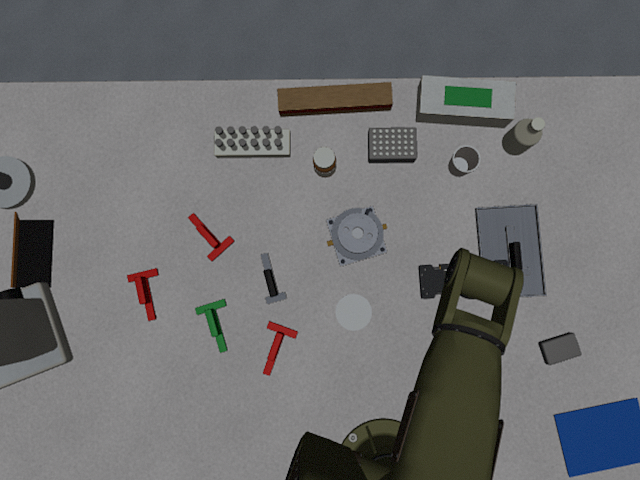

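View pics/fin_scene.png

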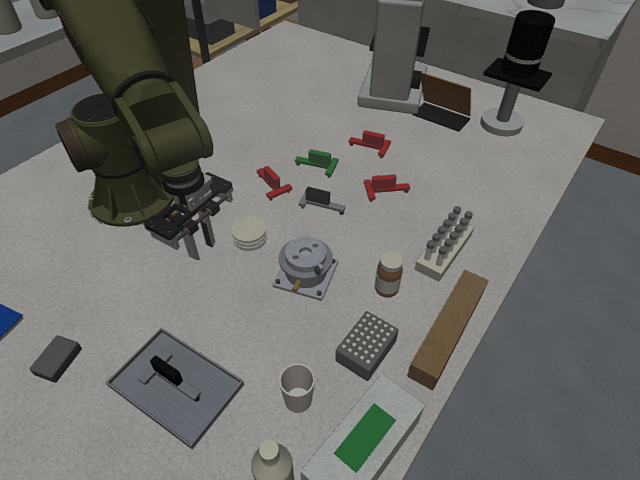

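The scene view shows the spanner in the tray at (168,375), the gripper clear, and the bystanders in place. Last, a numeric check.

```bash
python3 - <<'E'
from fit import *
D={}
for n in("top","scene"):
    fs=[camera(n) for _ in range(6)];c=dict(fs[0]);Z=np.stack([f["range_z"] for f in fs]);Z[Z==0]=np.nan
    c["range_z"]=np.nan_to_num(np.nanmedian(Z,0));D[n]=c
    cv2.imwrite(f"pics/finr_{n}.png",cv2.resize(c["img"][(slice(190,280) if n=="top" else slice(225,305)),(slice(300,420) if n=="top" else slice(260,350)),::-1],None,fx=6,fy=6))
for n in D:
    print(n,"ring",fit((.5905,.066,-.25),ringH,[rays(D[n],(.5905,.066),.068)]))
c=D["scene"];rs=[rays(c,(.548,-.335),.075)]
def TH(p):
    H=spanH(p,zo=.004);return lambda X,Y:np.maximum(H(X,Y),.004)
x,f=fit((.493,-.339,.057+np.pi),TH,rs);print("spanner",x.round(4),f)
c0,a=np.array([.5482,-.335]),np.radians(3.28);Rt=np.array([[np.cos(a),np.sin(a)],[-np.sin(a),np.cos(a)]])
Rs=np.array([[np.cos(x[2]),-np.sin(x[2])],[np.sin(x[2]),np.cos(x[2])]])
for q in((0,.03),(0,-.03),(-.112,0)):print((Rt@(x[:2]+Rs@np.array(q)-c0)).round(4))
W=world(c);d=(W[...,:2]-x[:2])@Rs
for nm,m in(("head",(abs(d[...,0])<.008)&(abs(d[...,1])>.012)&(abs(d[...,1])<.037)),("tail",(d[...,0]<-.08)&(d[...,0]>-.117)&(abs(d[...,1])<.008))):
    z=W[...,2][m];print(nm,np.median(z[z>.015]),len(z))
E
```

```text
top ring (array([ 0.58987974,  0.0655676 , -0.26987216]), np.float64(0.0015691122465899259))
scene ring (array([ 0.59169213,  0.06608996, -0.29510925]), np.float64(0.003244939191462888))
spanner [ 0.494  -0.3372  3.1964] 0.0009950695734494443
[-0.0543 -0.0291]
[-0.0542  0.0309]
[0.0577 0.0006]
head 0.02802726912475453 177
tail 0.02795989073778587 150
```

View pics/finr_top.png

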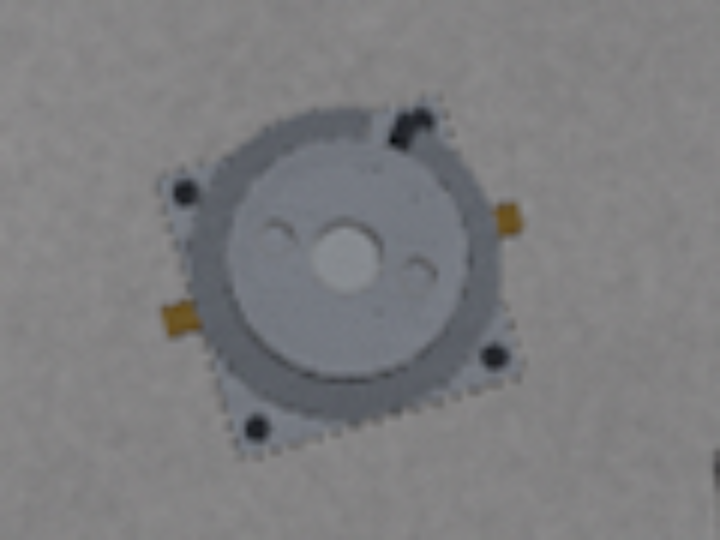

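The lug touches the stop, and the ring turned about 1.09 to 1.10 rad. The spanner lies level and central in the tray, so I'm handing in.

```bash
python3 -c "
from station import *
print(hand_in(),get_obs()['time_s'])"
```

```text
the job is handed in; nothing more can be done
the job is handed in; nothing more can be done
```

The chamber is locked and the spanner is lying in the tray. I picked the 80 mm spanner, set its prongs fully into the ring, turned the ring clockwise to the stop, lifted the spanner out, laid it in the tray and handed the job in. The clock was at about 19 s of the 54 s; `hand_in()` gives no verdict.

- **Insertion:** the bar came to rest on the ring with the prong tips at about z 78 mm, which is full depth. I held it there before turning.
- **Ring:** the pictures show the lug against the stop block. The depth fits give a turn of 1.09 rad (top camera) and 1.10 rad (scene camera); the joint angle itself can't be read directly. While turning, force and moment rose sharply as the tool stopped moving.
- **Spanner:** it is level, with head and tail tops both at 28 mm, where 28 mm is right for lying on the tray floor. Prong tips and tail are at least 45 mm inside the rim in the tray's frame. The gripper was let go and moved clear.
- **Bystanders:** they look unmoved in the final pictures; I did not measure them again.
- **Disagreement:** the two cameras differed by about 1.5 mm in x throughout. With the spanner raised above the ring, the scene camera and the arm's own position differed by about 2 mm. I checked again close to the holes, and they lined up within about 0.5 mm there.

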